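# Put the bobbin case away under the sliding cover

### The arm

A 6-joint arm with a two-finger parallel gripper is mounted at the origin on the work surface. World frame = base frame: x ahead of the robot, y to its left, z up, the work surface at z = 0. Lengths are in m, angles in rad, forces in N, time in s.
With the tool pointing down it reaches from about 0.35 to 0.975 m from the base axis. Payload 7.1 kg.
Tool frame: the origin (TCP) lies midway between the tips of the shut fingers; the grasp point (between the pads) lies 19 mm behind it; z points along the fingers, y is the line along which they close (so a half turn about z gives the same grasp; the last joint's range is limited). The gripper opens to 88 mm and grips with 3 to 60 N. Pads are 20 mm wide; open, the fingers measure 115 mm over their backs; the gripper's body (75 mm by 178 mm) begins 61 mm behind the grasp point.
Start: joints at [1.203, 0.423, 1.63, -0, 1.089, -0.019], TCP at [0.214, 0.587, 0.223] pointing down, gripper open.
Joint ranges: [-3, 3], [-0.9, 2.11], [0.09, 2.58], [-1.31, 4.45], [0.11, 2.69], [-2.54, 2.54]. Speed limits (rad/s): [2.39, 2.39, 3.01, 3.14, 3.14, 3.14].

### API

Orientations are given as a unit quaternion [w, x, y, z].
In Python, from station import move_pose, movel, movej, command_gripper, wait, inverse_kinematics, read_camera, camera_info, MotionError, job_done, get_time, get_joint_pos, get_qvel, get_effort, get_tcp_pos, get_ee_rot, get_ft_force, get_ft_torque, get_grip_width, get_finger_force gives the robot as it stands. Calls block until the motion is done:
- move_pose(position, orientation): joint-space move of the TCP to a pose.
- movel(position, frame=None, v=0.15, until_force=None): straight line of the TCP; frame=None keeps the orientation; v is the mean speed in m/s. With until_force (N) it stops when the force on the tool has changed by that much, and returns True; else False.
- movej(angles): joint-space move.
- command_gripper(opening): opening from 0.0 (shut) to 1.0 (fully open); the grip force is fixed at half the most; returns when the fingers have stopped.
- wait(seconds).
- inverse_kinematics(position, orientation): joint angles nearest the present ones, or None.
- read_camera(name): name is "scene" or "top" or "wrist"; returns the picture (420x560x3 uint8, red, green, blue); there is no depth.
- camera_info(name): a dict with "intrinsics" (3x3 intrinsics, pixels), "dist" ([k1, k2, p1, p2, k3] as OpenCV has them; the pictures are not rectified), "T" (4x4, takes a point from camera to world coordinates); the wrist camera has in their place "tool_from_camera" (4x4, takes a point from camera to tool coordinates, whose origin is the TCP and whose axes are the flange's). Camera axes: x right, y up, looking along -z (the intrinsics and any distortion apply to the point x, -y, -z); pixel columns grow to the right and rows downward; lengths in m; the calibration is good to about 2 mm. A picture is of the moment at which its call begins: read the wrist's pose just before it. camera_info takes no time and is no camera call.
A pose or a line that the arm cannot do raises MotionError and nothing moves.
- job_done(): hands the job in; it is judged then, once.
Readings, each from a call of its own:
- get_time(): time.
- get_joint_pos(): joint angles.
- get_qvel(): joint speeds.
- get_effort(): joint torques, N m.
- get_tcp_pos(): TCP position.
- get_ee_rot(): TCP orientation.
- get_ft_force(): force on the tool from outside, world axes, zero at the start.
- get_ft_torque(): the same for the moment, N m.
- get_grip_width(): opening from 0.0 (shut) to 1.0 (fully open).
- get_finger_force(): force on a finger pad.
Only numpy, scipy, OpenCV 4.12 (cv2) and the standard library are available. Lean on these libraries where they do the work, as an engineer would, in place of code of your own. Each camera call takes 0.05 s, during which the arm holds its last target. There are 200 camera calls.

### The job

Put the bobbin case that is standing on the sewing table away in the empty compartment of the wooden notions box: slide the box's flat cover out of the way, lay the case flat on its broad face on the compartment's floor (do not drop it in from a height), and then slide the cover fully home over that compartment. Leave the thread cone, the jar and the shears where they are.

Things in the scene. Friction and masses are not known exactly. Their poses are not given: they have to be found in the camera images.
- box: Wooden notions box fixed to the table, 120 (x) by 324 (y) by 44 mm high without its cover. Origin: centre of its underside, on the table; its y axis is the long axis. Two compartments in a row along y, each 104 (x) by 150 (y) mm inside and 38 mm deep (floor 6 mm above the table, all walls 8 mm thick): the one at +y is empty, the one at -y holds lying thread spools.
- well (a point): Centre of the floor of the empty compartment, 79 mm along the box's +y from its origin, 6 mm above the table; axes parallel to the box's.
- cover (a joint): The flat wooden cover, 120 by 160 by 6 mm, sliding on top of the box's walls along the box's y. Value in metres: 0 = fully home over the empty compartment, growing as it slides towards the box's -y, 0.158 = stop, fully over the spools. It stays where it is left (slides with about 1.5 N).
- cover_grip (a point): Middle of the top of the cover's upright grip bar, 72.6 mm above the table. The bar stands at the cover's centre: 70 mm long along the box's x, 14 mm thick along its y, 22 mm high above the cover's upper face (which is 50.6 mm above the table).
- case: Grey plastic bobbin case, three round white bobbins showing on a broad face, 30 (x) by 44 (y) by 112 (z) mm, 0.12 kg, standing on one end at the start. Origin: centre of that end face; its z axis runs along its length (up at the start), its x axis is normal to the broad faces. On a broad face it fits under the cover, on a narrow side not.
- case_mid (a point): Centre of the case, 56 mm from its origin along its z.
- cone: Bystander: standing blue thread cone, 67 mm across, 125 mm high, origin at the centre of its underside.
- tin: Bystander: button jar with a metal cap, 60 mm across, 50 mm high, origin at the centre of its underside.
- shears: Bystander: tailor's shears lying flat, 205 mm long along its x (blades to +x, handles to -x), 12 mm high, origin at the pivot.

How it is judged:
At the end, for the whole second after the job is handed in: The case lies at rest on a broad face on the floor of the formerly empty compartment (centre within 19 mm above the floor), the cover is within 5 mm of fully home over it, and cone, jar and shears are within 20 mm of where they stood (value of joint cover below 0.005 m and x of case_mid in the frame of well between -0.045 and 0.045 m and y of case_mid in the frame of well between -0.06 and 0.06 m and z of case_mid in the frame of well between 0.005 and 0.019 m and angle between case's own x axis and vertical below 0.1 rad and linear speed of case below 0.02 m/s and distance of each of cone, tin, shears from where it was at the start of the episode below 0.02 m); the robot touches nothing.
It fails at once if a bystander (cone, jar or shears) is pushed more than 20 mm (distance of any of cone, tin, shears from where it was at the start of the episode above 0.02 m).
It fails at once if the case is dropped or thrown (faster than 1.2 m/s) (linear speed of case above 1.2 m/s).
It also fails if it takes over 72 s, if anything falls off the work surface, if the arm or the gripper's body presses on something with over 40 N, if the wrist force passes 120 N, or if a joint passes its speed limit or range.

## Working session

There is one attempt and no reset: what is moved stays moved. The work goes in short steps, each a Python script; the robot and the scene stay as the last script left them, time stands still between calls to the robot, and variables do not carry over. Pictures are saved under pics/ and viewed, at most 10 in all, crops included, and the job is handed in when it is done.

```bash
mkdir -p pics; ls
python3 - <<'E'
from station import *
import cv2,numpy as np
for n in("scene","top"):
    cv2.imwrite(f"pics/{n}0.png",read_camera(n)[:,:,::-1])
    i=camera_info(n);print(n,np.round(i["T"],3).tolist(),np.round(i["intrinsics"],1).tolist(),i["dist"])
print(camera_info("wrist"),get_time(),get_ee_rot())
E
```

```text
pics
scene [[0.697, -0.593, 0.403, 1.129], [0.717, 0.569, -0.403, -0.52], [0.009, 0.57, 0.822, 1.174], [0.0, 0.0, 0.0, 1.0]] [[513.3, 0.0, 281.9], [0.0, 513.3, 200.2], [0.0, 0.0, 1.0]] [-0.11794276  0.          0.          0.          0.        ]
top [[-0.007, 0.988, -0.154, 0.379], [-1.0, -0.007, 0.004, 0.026], [0.003, 0.154, 0.988, 1.469], [0.0, 0.0, 0.0, 1.0]] [[482.3, 0.0, 279.5], [0.0, 482.3, 212.0], [0.0, 0.0, 1.0]] [-0.17388946  0.          0.          0.          0.        ]
{'intrinsics': array([[299.38487578,   0.        , 276.80621892],
       [  0.        , 299.38487578, 210.29022639],
       [  0.        ,   0.        ,   1.        ]]), 'dist': array([0.01351909, 0.        , 0.        , 0.        , 0.        ]), 'tool_from_camera': array([[-1.02733416e-03,  9.56683755e-01,  2.91127355e-01,
         8.04483205e-02],
       [ 9.99999301e-01,  1.15344081e-03, -2.61550978e-04,
        -4.80654872e-04],
       [-5.86019744e-04,  2.91126883e-01, -9.56684271e-01,
        -1.61092576e-01],
       [ 0.00000000e+00,  0.00000000e+00,  0.00000000e+00,
         1.00000000e+00]])} 0.1 [-1.09953472e-04  1.73540228e-01  9.84826551e-01 -6.63980716e-04]
```

View pics/scene0.png

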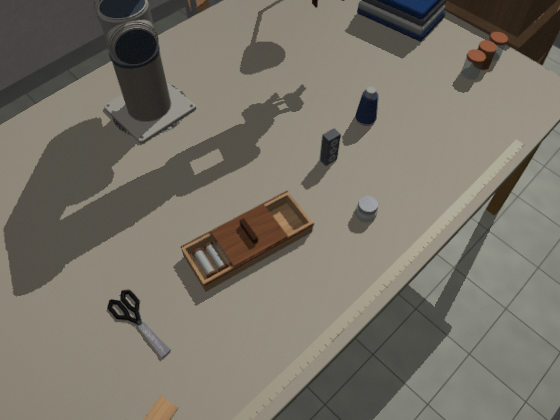

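View pics/top0.png

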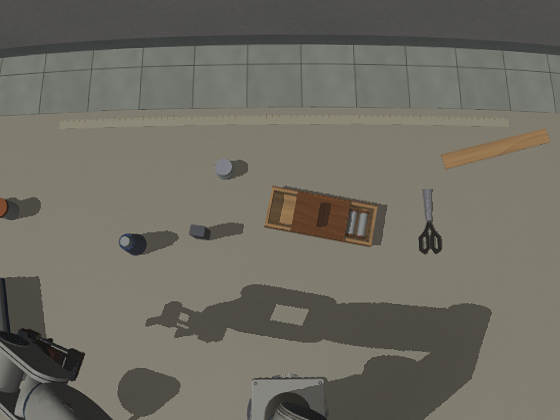

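The scene view shows the box with the cover about halfway along, at (250,238). The case stands at (330,147), the cone at (368,105), the jar at (367,208) and the shears at (138,325). In the top view (up is +x, left is +y), the box corners are about (273,188), (376,207), (372,244) and (265,226), the case is at (200,232), the cone at (132,243) and the jar at (224,168). Next I'll get coarse positions and take wrist close-ups.

```bash
cat > h.py <<'E'
from station import *
import cv2,numpy as np
from scipy.spatial.transform import Rotation as R
def camT(n):
    i=camera_info(n)
    if n!="wrist": return i["T"]
    T=np.eye(4);q=get_ee_rot();T[:3,:3]=R.from_quat(np.roll(q,-1)).as_matrix();T[:3,3]=get_tcp_pos()
    return T@i["tool_from_camera"]
def ray(n,px,z,T=None):
    i=camera_info(n);T=camT(n) if T is None else T
    p=cv2.undistortPoints(np.array(px,float).reshape(-1,1,2),i["intrinsics"],i["dist"]).reshape(-1,2)
    d=np.c_[p[:,0],-p[:,1],-np.ones(len(p))]@T[:3,:3].T
    return T[:3,3]+d*((z-T[2,3])/d[:,2])[:,None]
def proj(n,P,T=None):
    i=camera_info(n);T=camT(n) if T is None else T
    p=(np.array(P,float).reshape(-1,3)-T[:3,3])@T[:3,:3]*[1,-1,-1]
    return cv2.projectPoints(p,np.zeros(3),np.zeros(3),i["intrinsics"],i["dist"])[0].reshape(-1,2)
def down(a): # tool z down, tool y axis at angle a (from world x)
    y=np.array([np.cos(a),np.sin(a),0]);z=np.array([0,0,-1.]);
    return quat(np.c_[np.cross(y,z),y,z])
def quat(M): return np.roll(R.from_matrix(M).as_quat(),1)
def snap(n,name):
    T=camT(n);cv2.imwrite(f"pics/{name}.png",read_camera(n)[:,:,::-1]);np.save(f"pics/{name}.npy",T)
E
python3 - <<'E'
from h import *
print(ray("top",[[273,188],[376,207],[372,244],[265,226]],.044).round(3).tolist())
print(ray("top",[[200,226]],.112).round(3),ray("top",[[132,243]],.1).round(3),ray("top",[[224,166]],.05).round(3))
q=get_ee_rot();M=R.from_quat(np.roll(q,-1)).as_matrix();print(M.round(2).tolist())
# wrist views: camera 80mm in tool +x ahead, tilted
for nm,p in(("wcase",[.40,.25,.40]),("wbox",[.42,-.03,.40])):
    best=None
    for a in np.arange(-np.pi,np.pi,np.pi/2):
        s=inverse_kinematics(p,down(a)); print(nm,a,None if s is None else np.round(s,2))
E
```

```text
[[0.675, 0.039, 0.044], [0.614, -0.272, 0.044], [0.503, -0.255, 0.044], [0.559, 0.063, 0.044]]
[[0.552 0.247 0.112]] [[0.505 0.447 0.1  ]] [[0.743 0.187 0.05 ]]
[[-0.94, 0.34, -0.0], [0.34, 0.94, -0.0], [-0.0, -0.0, -1.0]]
wcase -3.141592653589793 None
wcase -1.5707963267948966 [ 0.53  0.02  1.74 -0.    1.38  2.1 ]
wcase 0.0 [ 0.53  0.02  1.74 -0.    1.38  0.53]
wcase 1.5707963267948966 [ 0.53  0.02  1.74 -0.    1.38 -1.04]
wbox -3.141592653589793 None
wbox -1.5707963267948966 [-0.1  -0.07  1.83 -0.    1.39  1.47]
wbox 0.0 [-0.1  -0.07  1.83 -0.    1.39 -0.1 ]
wbox 1.5707963267948966 [-0.1  -0.07  1.83 -0.    1.39 -1.67]
```

Run:
```python
from h import *
move_pose([.56,.20,.30],down(np.pi/2));snap("wrist","wcase")
move_pose([.60,-.09,.28],down(np.pi/2));snap("wrist","wbox")
print(get_time())
for n in("wcase","wbox"):
    im=cv2.imread(f"pics/{n}.png");cv2.imwrite(f"pics/{n}_b.png",cv2.resize(im,(800,600),interpolation=cv2.INTER_CUBIC))
```

```text
3.225
```

View pics/wcase_b.png

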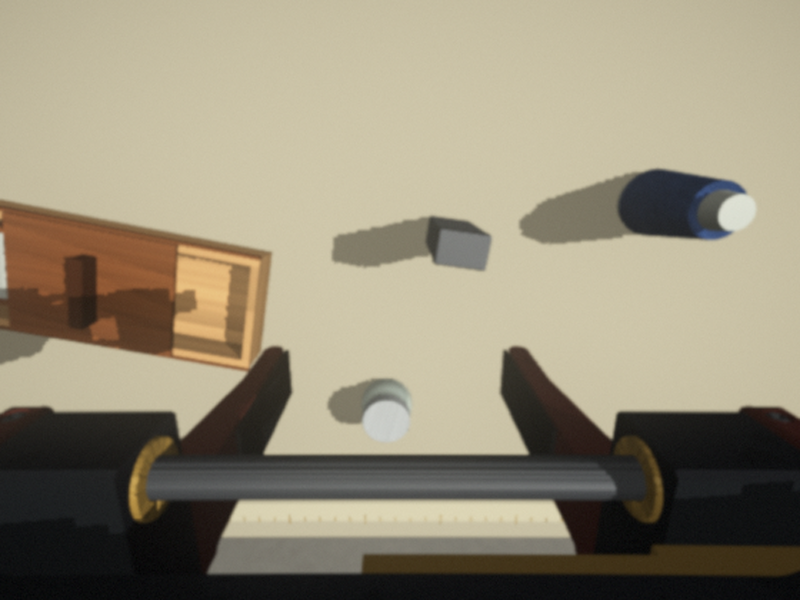

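View pics/wbox_b.png

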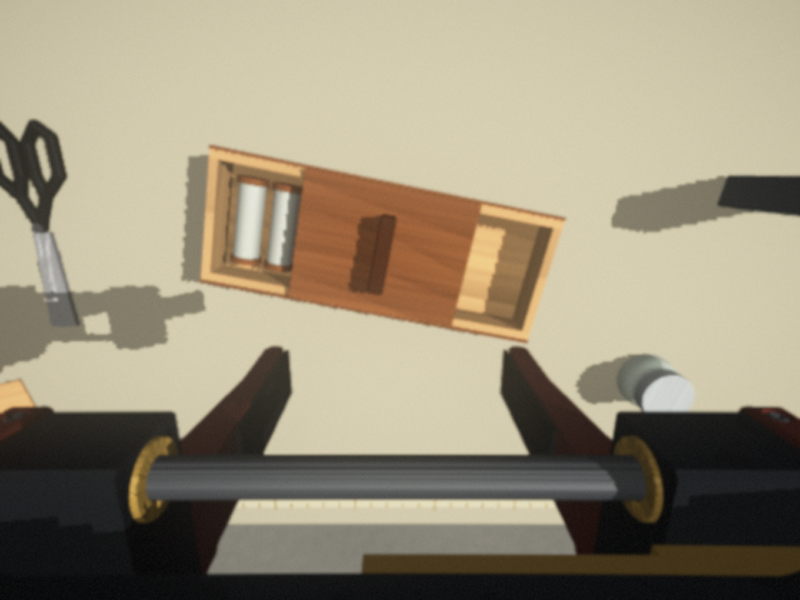

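```bash
cat > fit.py <<'E'
from h import *
from scipy.optimize import least_squares
k=560/800
def rz(a): return np.array([[np.cos(a),-np.sin(a),0],[np.sin(a),np.cos(a),0],[0,0,1]])
T=np.load("pics/wbox.npy")
# box frame: image left=-y, up=-x(robot side)
B=np.array([[-60,-162,44],[-60,162,44],[60,162,44],[60,-162,44]])/1e3
pb=np.array([[210,146],[565,217],[527,342],[201,282]])*k
C=np.array([[-60,-80,50.6],[60,-80,50.6],[-60,80,50.6],[60,80,50.6],[-35,7,72.6],[35,7,72.6]])/1e3
pc=np.array([[303,167],[289,298],[481,204],[453,327],[395,217],[381,294]])*k
def f(v):
    M=rz(v[2]);t=np.array([v[0],v[1],0]);c=np.array([0,79e-3-v[3],0])
    return np.r_[proj("wrist",B@M.T+t,T)-pb,proj("wrist",(C+c)@M.T+t,T)-pc].ravel()
s=least_squares(f,[.59,-.1,.17,.08],loss="soft_l1");print("box",s.x.round(4),f(s.x).round(1).tolist())
T2=np.load("pics/wcase.npy")
Q=np.array([[-15,-22,112],[-15,22,112],[15,22,112],[15,-22,112],[-15,-22,0]])/1e3
pq=np.array([[440,229],[491,236],[486,270],[433,263],[429,217]])*k
g=lambda v:(proj("wrist",Q@rz(v[2]).T+[v[0],v[1],0],T2)-pq).ravel()
c=least_squares(g,[.55,.25,-.1]);print("case",c.x.round(4),g(c.x).round(1).tolist())
E
python3 fit.py
python3 - <<'E'
from h import *
S=lambda s:None if s is None else np.round(s,2)
from fit import c,s,rz
# tool frame: y along case y, z pointing with tilt t toward azimuth dir d
def til(az,t,flip=1):
    z=np.array([np.cos(az)*np.sin(t),np.sin(az)*np.sin(t),-np.cos(t)]);y=flip*np.array([-np.sin(az),np.cos(az),0])
    return quat(np.c_[np.cross(y,z),y,z])
for t in(-65,-55,55,65):
  for fl in(1,-1):
    print("grasp",t,fl,S(inverse_kinematics([c.x[0],c.x[1],.075],til(c.x[2],np.radians(t),fl))))
w=rz(s.x[2])@[0,.079,0]+[s.x[0],s.x[1],0]
for t in(-30,30):
  for fl in(1,-1):
    print("place",t,fl,S(inverse_kinematics([w[0],w[1],.016],til(s.x[2]+np.pi/2,np.radians(t),fl))))
E
```

```text
box [ 0.5909 -0.1041 -0.1894  0.0769] [-0.9, 1.4, 0.1, 1.3, 1.2, -2.4, -0.1, -1.9, 0.1, 0.2, -1.2, -0.6, 0.5, -0.9, -1.2, -0.1, 0.7, 0.5, 0.2, 0.9]
case [ 0.5421  0.2557 -0.1243] [-0.7, -0.2, 1.0, -0.4, -0.3, 0.8, 0.3, 1.2, -0.2, -1.5]
box [ 0.5909 -0.1041 -0.1894  0.0769] [-0.9, 1.4, 0.1, 1.3, 1.2, -2.4, -0.1, -1.9, 0.1, 0.2, -1.2, -0.6, 0.5, -0.9, -1.2, -0.1, 0.7, 0.5, 0.2, 0.9]
case [ 0.5421  0.2557 -0.1243] [-0.7, -0.2, 1.0, -0.4, -0.3, 0.8, 0.3, 1.2, -0.2, -1.5]
grasp -65 1 [ 0.25  1.12  1.09  0.37  2.01 -1.24]
grasp -65 -1 [0.25 1.12 1.09 0.37 2.01 1.9 ]
grasp -55 1 [ 0.26  1.03  1.18  0.33  1.84 -1.25]
grasp -55 -1 [0.26 1.03 1.18 0.33 1.84 1.89]
grasp 55 1 [0.75 0.7  2.19 4.18 0.82 1.31]
grasp 55 -1 [ 0.75  0.7   2.19  4.18  0.82 -1.83]
grasp 65 1 [0.8  0.82 2.2  4.12 1.07 1.46]
grasp 65 -1 [ 0.8   0.82  2.2   4.12  1.07 -1.68]
place -30 1 [ 0.18  0.79  1.67 -0.6   0.98 -2.36]
place -30 -1 [ 0.18  0.79  1.67 -0.6   0.98  0.78]
place 30 1 [-0.32  0.75  1.77  0.73  0.84  2.46]
place 30 -1 [-0.32  0.75  1.77  0.73  0.84 -0.69]
```

The fits agree to about 1 px, giving a box at (0.591,-0.104) with yaw -0.19 and cover at 0.077. The case is at (0.542,0.256) with yaw -0.12, and its bobbin face points towards +x. I'll open the cover first.

```bash
cat >> h.py <<'E'
BX,BY,BA,COV=.5909,-.1041,-.1894,.0769
CX,CY,CA=.5421,.2557,-.1243
def rz(a): return np.array([[np.cos(a),-np.sin(a),0],[np.sin(a),np.cos(a),0],[0,0,1]])
def bx(p): return rz(BA)@np.array(p,float)+[BX,BY,0]
def inb(p): return rz(BA).T@(np.array(p)-[BX,BY,0])
def til(az,t,fl=1):
    z=np.array([np.cos(az)*np.sin(t),np.sin(az)*np.sin(t),-np.cos(t)]);y=fl*np.array([-np.sin(az),np.cos(az),0])
    return quat(np.c_[np.cross(y,z),y,z])
E
python3 - <<'E'
from h import *
y=.079-COV;q=down(BA+np.pi/2)
move_pose(bx([0,y,.13]),q);print(movel(bx([0,y,.054]),until_force=15,v=.08))
command_gripper(0.0);print("w",get_grip_width()*88,get_finger_force(),inb(get_tcp_pos()))
print(movel(bx([0,-.0785,.054]),until_force=15,v=.08),inb(get_tcp_pos()),get_ft_force())
command_gripper(1.0);movel(bx([0,-.079,.17]))
move_pose(bx([0,.02,.30]),down(np.pi/2));snap("wrist","open");print(get_time())
E
```

```text
False
w 13.64683456174365 29.9977907538414 [-1.25350629e-05  2.14052770e-03  5.39721541e-02]
False [-0.00037578 -0.07845686  0.05397125] [-2.70422811  2.98532417  1.74195567]
10.1333
```

View pics/open.png

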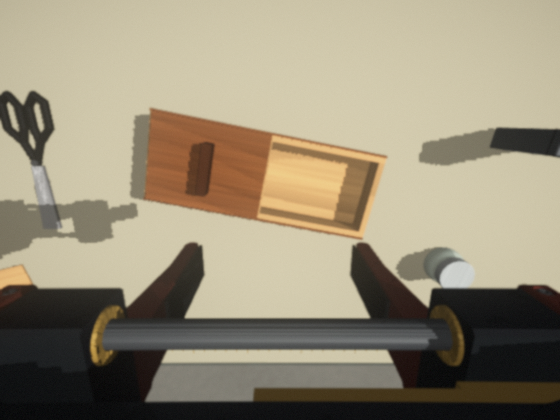

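The cover is fully over the spools and the compartment is clear: its edge is at about (265,175) and the box's +y corners are at (386,156) and (362,238). Next I'll grasp the case from the far side, tilted 60°.

Run:
```python
from h import *
T=np.load("pics/open.npy");print(proj("wrist",[bx([-.06,.162,.044]),bx([.06,.162,.044])],T).round(1))
t=np.radians(-60);q=til(CA,t);a=R.from_quat(np.roll(q,-1)).as_matrix()[:,2]
g=rz(CA)@[-.006,0,0]+[CX,CY,.066]
move_pose(g-a*.13+[0,0,.12],q);movel(g-a*.13,v=.2)
print(movel(g,v=.1,until_force=8));snap("wrist","pre")
command_gripper(0.0);print(get_grip_width()*88,get_finger_force(),get_tcp_pos()-g,get_time())
snap("scene","grip")
im=cv2.imread("pics/grip.png")[60:200,240:440];cv2.imwrite("pics/grip_b.png",cv2.resize(im,(800,560),interpolation=cv2.INTER_CUBIC))
```

```text
[[386.9 156.7]
 [363.3 236.7]]
False
44.33655664222281 29.946813583374023 [ 3.05281231e-06  4.00853286e-05 -2.31748386e-05] 14.4083
```

View pics/grip_b.png

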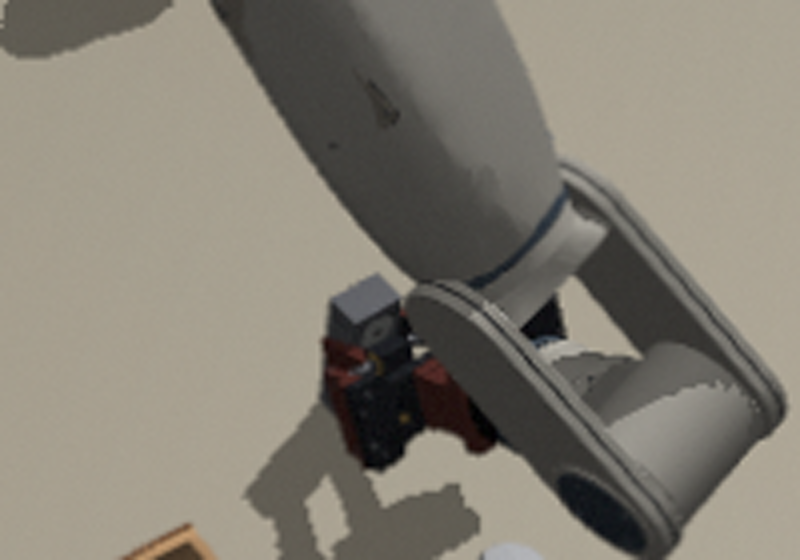

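The case is held across its 44 mm width (reading 44.3 mm), with the bobbin face towards the gripper. I'll lift it, turn it flat, then lower it.

Run:
```python
from h import *
p=get_tcp_pos();movel(p+[0,0,.16],v=.12)
q=til(BA-np.pi/2,np.radians(30))
w=np.array([0,.079+.010,0])
try: movel(bx(w+[0,0,.18]),frame=q,v=.12);print("l")
except MotionError as e: print(e);move_pose(bx(w+[0,0,.18]),q)
print(get_time(),get_grip_width()*88)
movel(bx(w+[0,0,.075]),v=.12);snap("wrist","over")
f0=get_ft_force();print(inb(get_tcp_pos()),get_time(),get_grip_width()*88,f0)
```

```text
l
18.475 44.121374809517064
[0.00066911 0.08921189 0.07589034] 19.55 44.20418172678728 [ 0.15160293 -0.05576566 -1.60693223]
```

View pics/over.png

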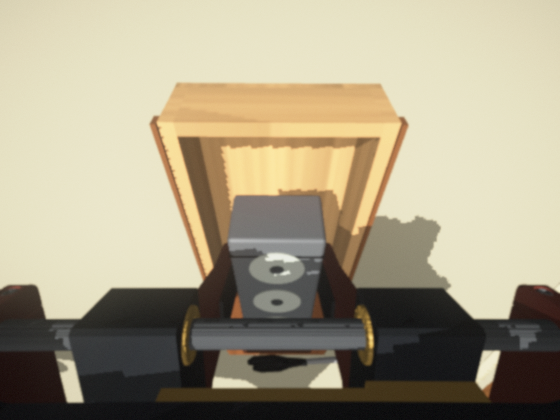

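The case is level, centred between the side walls with bobbins up, and its end at (277,220) is well inside the +y wall. Now I'll lower it.

Run:
```python
from h import *
w=np.array([0,.089,0])
movel(bx(w+[0,0,.026]),v=.08)
print(movel(bx(w+[0,0,.0125]),v=.02,until_force=4),inb(get_tcp_pos()),get_ft_force())
command_gripper(.66);print(get_grip_width()*88,inb(get_tcp_pos()),get_ft_force())
M=R.from_quat(np.roll(get_ee_rot(),-1)).as_matrix()
movel(get_tcp_pos()-M[:,2]*.12,v=.12)
move_pose(bx([0,.03,.28]),down(BA+np.pi/2));snap("wrist","laid");print(get_time())
```

```text
True [0.00015992 0.08901299 0.01478325] [ 0.56920141 -0.85897954  4.08166583]
58.22413309712041 [-0.00064755  0.08883636  0.01418498] [-0.31669951 -1.0176531  -0.04811923]
24.475
```

View pics/laid.png

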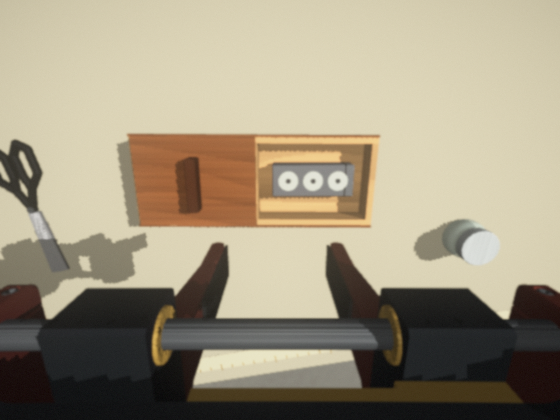

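The case lies flat with bobbins up, centred in the compartment at (313,180). Now I'll close the cover.

Run:
```python
from h import *
y=-.0785
command_gripper(1.0)
move_pose(bx([0,y,.13]),down(BA+np.pi/2));print(movel(bx([0,y,.054]),until_force=15,v=.08))
command_gripper(0.0);print("w",get_grip_width()*88)
print(movel(bx([0,.074,.054]),until_force=20,v=.08),inb(get_tcp_pos()),get_ft_force())
print(movel(bx([0,.085,.054]),until_force=12,v=.03),inb(get_tcp_pos()),get_ft_force())
command_gripper(1.0);movel(bx([0,.079,.17]))
move_pose(bx([0,.0,.30]),down(BA+np.pi/2));snap("wrist","shut");print(get_time(),get_ft_force())
```

```text
False
w 13.906849868072852
False [0.00071275 0.07513341 0.05400737] [ 5.63111065 -1.16026473 -6.95774256]
True [0.00076448 0.07960495 0.05396591] [-1.02409098 -2.53133689  3.4469821 ]
33.3083 [-0.86697114  0.97466378  0.26775355]
```

View pics/shut.png

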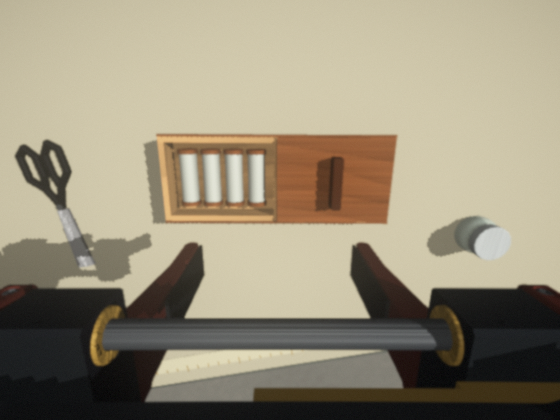

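The cover looks home, with its inner edge at about x=276 and its bar at about (337,183). I'll check the numbers before handing in.

Run:
```python
from h import *
T=np.load("pics/shut.npy")
for c in(0,.005,.01):print(c,proj("wrist",[bx([0,-.001-c,.0506]),bx([0,.159-c,.0506]),bx([-.06,.159-c,.0506]),bx([0,.162,.044]),bx([0,-.162,.044])],T).round(1).tolist())
g=cv2.cvtColor(cv2.imread("pics/shut.png"),cv2.COLOR_BGR2GRAY).astype(int)
r=g[176:186].mean(0);print(r[155:180].round(),r[266:284].round(),r[380:404].round())
```

```text
0 [[276.0, 181.0], [391.7, 180.7], [396.8, 136.0], [392.1, 179.8], [161.3, 180.2]]
0.005 [[272.4, 181.0], [388.1, 180.7], [393.0, 136.0], [392.1, 179.8], [161.3, 180.2]]
0.01 [[268.8, 181.0], [384.5, 180.7], [389.2, 136.0], [392.1, 179.8], [161.3, 180.2]]
[125. 124. 124. 124. 126. 134. 157. 179. 188. 190. 189. 181. 162. 144.
 138. 138. 137. 136. 132. 125. 113. 110. 116. 122. 123.] [119. 121. 122. 122. 121. 121. 121. 121. 117. 111. 106. 107. 110. 111.
 110. 110. 110. 111.] [108. 108. 108. 108. 108. 108. 108. 108. 109. 111. 121. 147. 176. 194.
 199. 200. 200. 200. 200. 200. 200. 200. 200. 200.]
```

```bash
python3 -c "
from station import *
print(job_done(),get_time())"
```

```text
the job is handed in; nothing more can be done
the job is handed in; nothing more can be done
```

The case lies flat in the compartment, the cover measures within about 2 mm of fully home, nothing came near the cone, jar or shears, and I handed the job in at about 33 s; no verdict was shown.

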